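Find and press the flush battery-door release

ROBOT

A 7-joint arm with a two-finger parallel gripper is mounted at the origin on the work surface. World frame = base frame: x ahead of the robot, y to its left, z up, the work surface at z = 0. Lengths are in m, angles in rad, forces in N, time in s.
With the tool pointing down it reaches from about 0.425 to 0.875 m from the base axis. Payload 8.4 kg.
Tool frame: the origin (TCP) lies at the very end of the fingers, on their centre line; the grasp point (between the pads) lies 19 mm behind it; z points along the fingers, y is the direction in which the jaws open and shut (so a half turn about z gives the same grasp; the last joint's range is limited). The gripper opens to 87 mm and grips with 3 to 60 N. Pads are 19 mm wide; open, the fingers measure 117 mm over their backs; the gripper's body (75 mm by 190 mm) begins 51 mm behind the grasp point.
Start: joints at [-1.228, 0.333, 0.04, 1.465, -0.013, 1.343, -0.059], TCP at [0.278, 0.588, 0.223] pointing down, gripper open.
Joint ranges: [-2.58, 2.58], [-0.38, 2.09], [-1.3, 1.39], [0.25, 2.4], [-1.5, 4.64], [0.08, 2.09], [-2.65, 2.65]. Speed limits (rad/s): [2.22, 2.22, 2.79, 2.79, 3.14, 3.14, 3.14].

INTERFACE

Orientations are given as a unit quaternion [x, y, z, w].
In Python, from station import manip gives the robot as it stands.
- The arm moves only by the tool carry_out, never from a script. Its argument "plan" is a list of rows, each a list of 5 numbers: the finger opening in cm, from 0 to 8.7, then the shift along the tool's x, y, z in cm, then the turn about the tool's z in rad. In form: [[gripper, tx, ty, tz, twist], ...]. A call has 1 to 20 rows; each row shifts and turns the pose as measured when the row begins, along the tool's axes as they then stand; what a row does not reach is not made up. A row lasts 1/8 s, in which the tool goes at most 62.5 mm and 10.7 degrees, less where a joint would pass 70% of its speed; a pose out of reach is approached as far as the arm can. A call is refused whole if a number of a shift passes 6.25 or a number of a turn 0.188, either way. A call with a gripper value outside its range is refused whole. The fingers move at their own pace and stop on an object; "force" is the grip in N (left out, the last holds). Time passes only in rows, so rows that do not move let the fingers close. It gives the time, the measured TCP pose, the force and the opening at its end, in the units of the state.
- manip.sense(): the state, without advancing time (a new reading comes with each control period).
- manip.camera(name): name is "scene" or "top"; returns a dict with "color" (400x640x3 uint8, red, green, blue), "K" (3x3 intrinsics, pixels), "k1" (the pictures are not rectified: a ray, as slopes to the right and down, at radius r is drawn at 1 + k1 r^2 times it, then the intrinsics apply), "origin" and "attitude" of the camera in the world. Camera axes: x right, y up, looking along -z (the intrinsics and any distortion apply to the point x, -y, -z); pixel columns grow to the right and rows downward; lengths in m; the calibration is good to about 2 mm. A picture is of the moment at which its call begins. There is no depth.
- manip.sign_off(): hands the job in, once; it reports no verdict.
Trained networks look in a picture, given as the dict that the camera call returned (one of the last four; its "shot" number tells which), for a name from the list of things; names that differ only in an ending like _2 or _b are one class to them, and where a whole thing is asked for, a point or a joint stands for the part that bears it (a point fixed in the world has none). Each returns a list of dicts, best first, with "confidence" (0 to 1); they miss things now and then, are a little off and sometimes report something else, mostly with a low value. They report only what shows in the picture. A call takes as long as a camera call.
- manip.recognise(target, picture): "extent" ([centre column, centre row, width, height] in pixels, round what is visible of it).
- manip.silhouettes(target, picture): "region" (400x640 bool, what is visible of it) and "extent" ([centre column, centre row, width, height] in pixels, round what is visible of it).
The state is a dict: "time_s": time; "qpos": joint angles; "qvel": joint speeds; "tau": joint torques, N m; "tcp_pos": TCP position; "orientation": TCP orientation; "wrist_force": force on the tool from outside, world axes, zero at the start; "wrist_torque": the same for the moment, N m; "width": finger opening in m.
Only numpy, scipy, OpenCV 4.12 (cv2) and the standard library are available. Lean on these libraries where they do the work, as an engineer would, in place of code of your own. Each camera call takes 0.05 s, during which the arm holds its last target.

TASK

The orange desk calculator lies face down with its battery door shut. The door's release is a recessed push plate hidden somewhere along the flat brown strip beside the door: feel along the strip with the fingertips until you find it, press it in so that the door springs up, then let go and come away, leaving the door standing open. Do not lift or shove the calculator or lean hard on it, never press the red button on the test box, and leave the transformer and the screwdriver where they lie.

Things in the scene. Friction and masses are not known exactly. Their poses are not given: they have to be found in the camera images.
- calculator: orange plastic desk calculator lying loose, face down, 180 (x) x 270 (y) x 60 mm high, 1.5 kg. Origin: centre of its underside, on the bench; z up, x runs across the strip towards the door and its hinge, y along the strip. Its upward face is flat at 60 mm but for four rubber feet 16 mm across and 3.5 mm high at x +-75, y +-115 mm.
- strip_mid (a point): middle of the flat brown strip in the calculator's upward face, on the strip's surface, 58.5 mm above the bench; axes as the calculator's. The strip shows 40 mm (x) by 134 mm (y), 1.5 mm below the orange face, and is rigid but for the release plate, whose middle lies on the strip's centre line anywhere within 33 mm of this point along +y or -y (not reported).
- release (a joint): travel of the release plate straight down, m: 0 at rest, 0.005 fully in. The plate, brown like the strip, fills an opening 30 mm (x) by 46 mm (y) with a thin dark gap round it and fine ribs; at rest its face is 2 mm below the strip. It gives from 1.4 N, is fully in at 5 N, frees the door past 0.0035, and springs back when let go.
- door (a joint): angle of the battery door, rad: 0 shut, 0.75 open at its stop. The door, 69 mm (x) by 131 mm (y), starts 22 mm in +x of strip_mid, level with the strip, and is hinged at its far (+x) edge. When the release is pressed in, its spring swings the edge next to the strip up by about 48 mm in about half a second; it cannot be opened otherwise.
- test_box: bench test box, fixed, of bare steel, 130 x 130 x 66 mm high, origin at the centre of its underside; two brass posts 22 mm high and a red push button on top, 88 mm above the bench at most. To be left alone.
- red_button (a joint): travel of the red button on the test box, m: 0 at rest, 0.006 fully in; it must not be pressed.
- transformer: loose grey metal transformer, 56 x 46 x 50 mm high, 0.6 kg, origin at the centre of its underside; to be left alone.
- screwdriver: loose screwdriver with green handle, 190 mm long, 24 mm thick, lying along its x axis, origin on the bench under its middle; to be left alone.

How it is judged:
By the outcome, as a careful person would: the job done as asked, in the order asked, and still so for the second after the job is handed in, with the robot touching nothing.
It also fails if it takes over 51 s, if anything falls off the work surface, if the arm or the gripper's body presses on something with over 40 N, if the wrist force passes 120 N, or if a joint passes its speed limit or range.

## Working session

There is one attempt and no reset: what is moved stays moved. The work goes in short steps, Python scripts to look and compute and a tool call to move; the robot and the scene stay as the last step left them, time stands still between calls to the robot, and variables do not carry over. Pictures are saved under pics/ and viewed, and the job is handed in when it is done.

Besides the shell and the picture viewer there is one more tool, called after ">>>" as name(argument=value, ...) on one line, values as JSON. carry_out: Moves the arm, as the interface text tells. Its arguments: {"type":"object","properties":{"plan":{"type":"array"},"force":{"type":"number"}},"required":["plan"]}

```bash
mkdir -p pics; ls
python3 - <<'E'
from station import manip
import cv2,pickle
s=manip.sense();print({k:(v if k in('time_s','width') else [round(float(x),4) for x in v]) for k,v in s.items()})
for n in('top','scene'):
    p=manip.camera(n);cv2.imwrite(f'pics/{n}0.png',p['color'][:,:,::-1]);pickle.dump(p,open(f'{n}0.pkl','wb'))
    print(n,p['K'],p['k1'],p['origin'],p['attitude'])
    for t in('calculator','strip_mid','door','test_box','transformer','screwdriver'):
        print(t,[(round(r['confidence'],2),[round(float(x),1) for x in r['extent']]) for r in manip.recognise(t,p)][:3])
E
```

```text
pics
{'time_s': 0.0, 'qpos': [-1.2282, 0.3339, 0.0399, 1.4663, -0.0134, 1.3433, -0.0585], 'qvel': [-0.0016, 0.0, 0.0001, -0.0009, -0.0017, -0.0002, 0.0011], 'tau': [-0.0006, -65.6346, 1.3343, -40.3816, -0.06, 0.0446, 0.0002], 'tcp_pos': [0.2778, 0.5871, 0.2217], 'orientation': [0.2191, 0.9757, -0.0008, -0.0001], 'wrist_force': [-0.3819, -0.5908, -0.074], 'wrist_torque': [-0.0262, -0.0398, 0.0211], 'width': 0.08711491102486167}
top [[363.44779917   0.         317.9185858 ]
 [  0.         363.44779917 199.52225444]
 [  0.           0.           1.        ]] -0.07594779995143751 [0.54568867 0.04047897 0.97887762] [ 0.01683242 -0.011609   -0.69895591  0.7148724 ]
calculator [(0.85, [360.6, 210.6, 121.7, 96.2])]
strip_mid [(0.92, [360.1, 210.1, 120.8, 94.5])]
door [(0.94, [357.3, 203.2, 53.0, 36.5])]
test_box [(0.74, [265.3, 226.0, 69.6, 67.7]), (0.2, [343.9, 163.2, 65.5, 22.3])]
transformer [(0.75, [447.1, 184.7, 26.3, 24.4])]
screwdriver [(0.73, [352.6, 160.2, 52.9, 18.1])]
scene [[423.28358907   0.         324.96060984]
 [  0.         423.28358907 204.00565415]
 [  0.           0.           1.        ]] -0.08279126978780783 [1.15993264 0.03593334 0.78184036] [0.23619269 0.24751017 0.66155924 0.66730135]
calculator [(0.92, [291.5, 216.5, 135.8, 98.4])]
strip_mid [(0.66, [288.6, 217.1, 137.1, 95.3])]
door [(0.94, [288.4, 213.8, 65.7, 36.5])]
test_box []
transformer [(0.55, [181.2, 246.6, 33.7, 36.5]), (0.27, [301.6, 268.9, 81.4, 27.1])]
screwdriver [(0.74, [300.9, 268.1, 84.6, 33.8])]
```

Run:
```python
import cv2
a=cv2.imread('pics/top0.png')[120:290,210:490];cv2.imwrite('pics/topz.png',cv2.resize(a,None,fx=2.85,fy=2.85,interpolation=cv2.INTER_CUBIC))
a=cv2.imread('pics/scene0.png')[130:320,150:420];cv2.imwrite('pics/scenez.png',cv2.resize(a,None,fx=2.9,fy=2.9,interpolation=cv2.INTER_CUBIC))
```

```text
(no output)
```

View pics/top0.png

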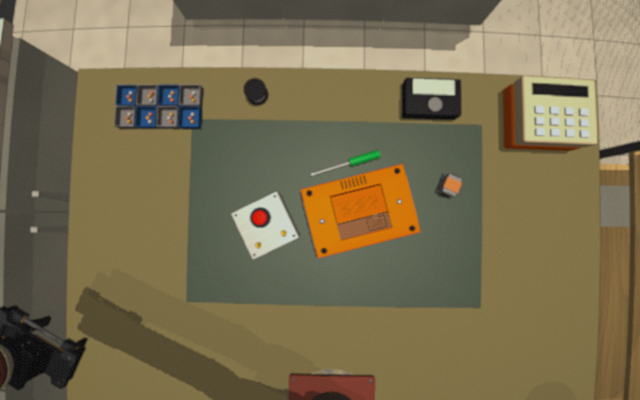

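View pics/topz.png

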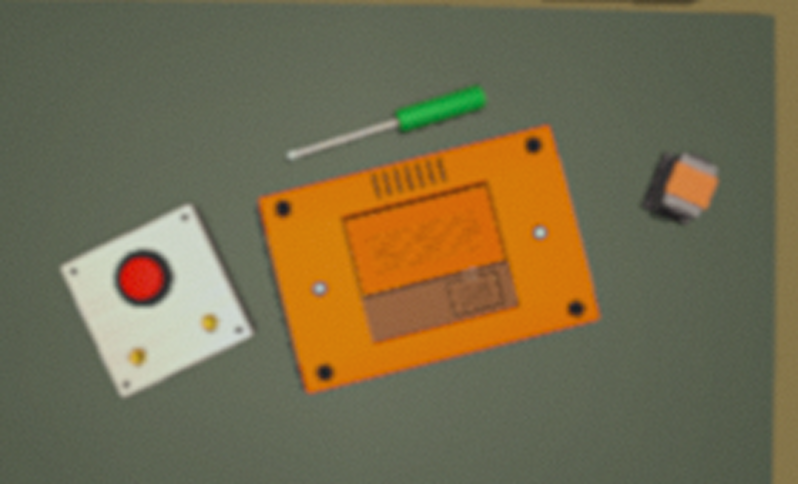

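View pics/scenez.png

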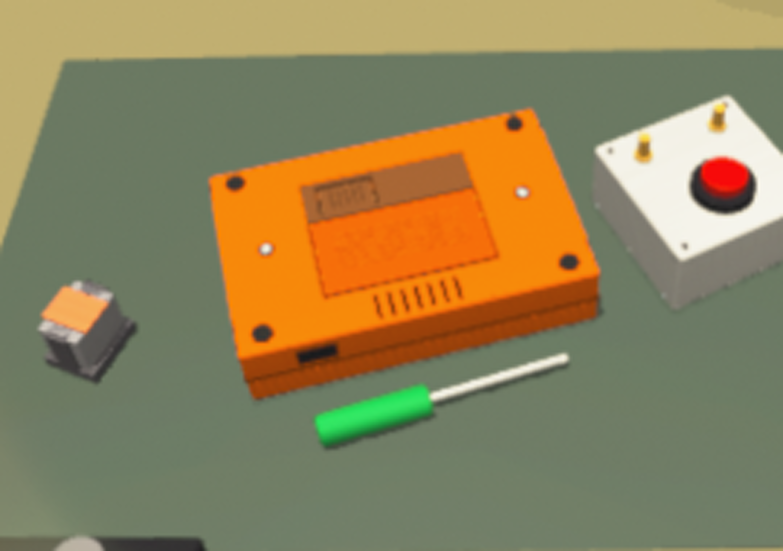

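```bash
cat > h.py <<'E'
import numpy as np,cv2,pickle
from scipy.spatial.transform import Rotation as R
def ray(p,uv):
    d=np.array([[p['k1'],0,0,0]],float)
    xy=cv2.undistortPoints(np.array([[uv]],float),p['K'],d)[0,0]
    return R.from_quat(p['attitude']).apply([xy[0],-xy[1],-1])
def plane(p,uv,z):
    r=ray(p,uv);o=np.array(p['origin']);return (o+r*(z-o[2])/r[2])[:2]
E
python3 - <<'E'
from h import *
t=pickle.load(open('top0.pkl','rb'));s=pickle.load(open('scene0.pkl','rb'))
T=lambda u,v:(u/2.85+210-.3,v/2.85+120-.3); S=lambda u,v:(u/2.9+150-.3,v/2.9+130-.3)
# order: (+75,+115),(+75,-115),(-75,-115),(-75,115)
L=np.array([[75,115],[75,-115],[-75,-115],[-75,115]])/1e3
for p,F,feet,pl,strip in((t,T,[(283,208),(533,145),(576,308),(325,372)],(474,294),(441,303)),(s,S,[(569,262),(262,333),(235,183),(514,124)],(346,195),(388,187))):
    W=np.array([plane(p,F(*f),.0635) for f in feet])
    a=W-W.mean(0);th=np.arctan2((L[:,0]*a[:,1]-L[:,1]*a[:,0]).sum(),(L*a).sum())
    c,sn=np.cos(th),np.sin(th);Rm=np.array([[c,-sn],[sn,c]])
    print('centre',W.mean(0),'th',th,'res mm',np.round((W-W.mean(0)-L@Rm.T)*1e3,1).tolist())
    P=plane(p,F(*pl),.0565);print('plate',P,'strip',plane(p,F(*strip),.0585),'plate local',(P-W.mean(0))@Rm)
    print('strip local',(plane(p,F(*strip),.0585)-W.mean(0))@Rm)
E
```

```text
centre [ 0.55786533 -0.06010148] th 0.27082287499454805 res mm [[-0.2, -0.2], [-0.5, 0.4], [0.1, 0.3], [0.6, -0.5]]
plate [ 0.52680972 -0.1009484 ] strip [ 0.51824605 -0.07143704] plate local [-0.04085122 -0.03104997]
strip local [-0.04120775 -0.00032327]
centre [ 0.56142334 -0.06097903] th 0.2684849269450074 res mm [[-0.5, -0.5], [-0.8, 0.5], [0.2, 0.6], [1.1, -0.7]]
plate [ 0.52793413 -0.10319714] strip [ 0.52192607 -0.07025647] plate local [-0.04348867 -0.03182188]
strip local [-0.04054328  0.00153242]
```

>>> carry_out(plan=[[0, 0, 0, 0, -0.178], [0, 0, 0, 0, -0.178], [0, 0, 0, 0, -0.178], [0, 0, 0, 0, -0.178], [0, -0.36, -4.5, 0, 0], [0, -0.36, -4.5, 0, 0], [0, -0.36, -4.5, 0, 0], [0, -0.36, -4.5, 0, 0], [0, -0.36, -4.5, 0, 0], [0, -0.36, -4.5, 0, 0], [0, -0.36, -4.5, 0, 0], [0, -0.36, -4.5, 0, 0], [0, -0.36, -4.5, 0, 0], [0, -0.36, -4.5, 0, 0], [0, -0.36, -4.5, 0, 0], [0, -0.36, -4.5, 0, 0], [0, -0.36, -4.5, 0, 0], [0, -0.36, -4.5, 0, 0], [0, 0, 0, 0, 0]], force=10)

```text
time_s: 3.08
tcp_pos: [0.5159, -0.0196, 0.2237]
orientation: [-0.147, 0.989, 0.002, 0.003]
wrist_force: [-0.1, 0.7, 0.2]
width: 0.0
```

```bash
cat >> h.py <<'E'
def togo(s,tgt,yaw_y):
    Rm=R.from_quat(s['orientation']);M=Rm.as_matrix()
    d=np.array(tgt)-s['tcp_pos'];a=np.arctan2(M[1,1],M[0,1])
    print('t',round(s['time_s'],2),'tcp',np.round(s['tcp_pos'],4),'cm tool',np.round(100*M.T@d,2),'twist',round(-(yaw_y-a),3),'tool z',np.round(M[:,2],3),'F',np.round(s['wrist_force'],2),'T',np.round(s['wrist_torque'],2),'w',round(s['width'],4))
E
python3 - <<'E'
from h import *
from station import manip
togo(manip.sense(),[0.5265,-0.1023,0.10],0.27+np.pi/2)
E
```

```text
t 3.08 tcp [ 0.5159 -0.0196  0.2237] cm tool [ 1.47 -8.25 12.34] twist 0.025 tool z [ 0.006  0.005 -1.   ] F [-0.11  0.74  0.17] T [ 0.09  0.06 -0.  ] w 0.0
```

>>> carry_out(plan=[[0, 0.5, -2.8, 0, 0.025], [0, 0.5, -2.8, 0, 0], [0, 0.5, -2.7, 0, 0], [0, 0, 0, 3, 0], [0, 0, 0, 3, 0], [0, 0, 0, 3, 0], [0, 0, 0, 2, 0], [0, 0, 0, 0, 0]])

```text
time_s: 4.08
tcp_pos: [0.5258, -0.098, 0.1113]
orientation: [-0.137, 0.991, 0.004, 0.005]
wrist_force: [-0.4, 0.1, 0.6]
width: 0.0003
```

Run:
```python
from h import *
from station import manip
togo(manip.sense(),[0.5265,-0.1023,0.0585],0.27+np.pi/2)
for n,b in(('top',(120,290,210,490)),('scene',(80,320,150,420))):
    p=manip.camera(n);a=p['color'][b[0]:b[1],b[2]:b[3],::-1];cv2.imwrite(f'pics/{n}1.png',cv2.resize(a,None,fx=2.4,fy=2.4,interpolation=cv2.INTER_CUBIC))
```

```text
t 4.08 tcp [ 0.5258 -0.098   0.1113] cm tool [ 0.11 -0.47  5.28] twist 0.005 tool z [ 0.008  0.009 -1.   ] F [-0.36  0.09  0.58] T [ 0.    0.05 -0.01] w 0.0003
```

View pics/scene1.png

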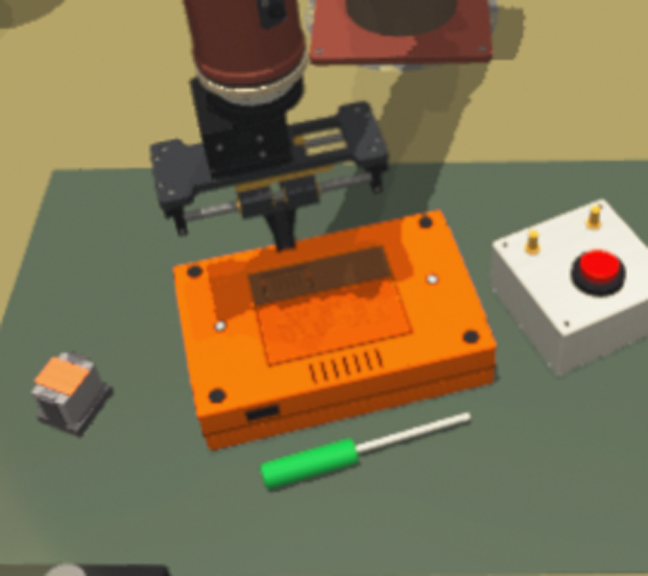

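View pics/top1.png

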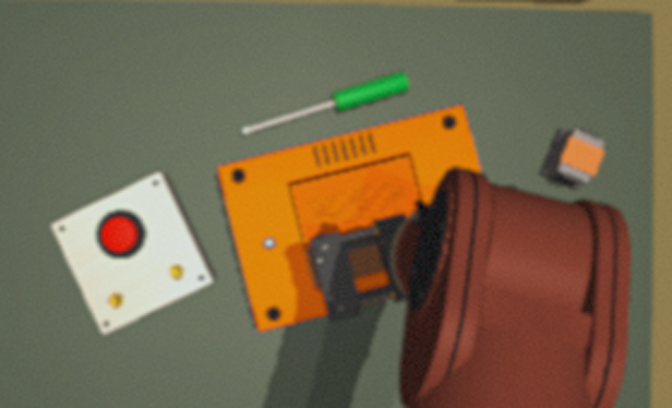

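>>> carry_out(plan=[[0, 0.1, -0.47, 1.5, 0.005], [0, 0, 0, 1.5, 0], [0, 0, 0, 1.2, 0], [0, 0, 0, 0.3, 0], [0, 0, 0, 0, 0]])

```text
time_s: 4.8
tcp_pos: [0.529, -0.1029, 0.0664]
orientation: [-0.135, 0.991, 0.004, 0.007]
wrist_force: [0.7, -0.6, 0.9]
width: 0.0003
```

Run:
```python
from h import *
from station import manip
togo(manip.sense(),[0.5265,-0.1023,0.0565],0.27+np.pi/2)
p=manip.camera('scene');a=p['color'][180:280,200:360,::-1];cv2.imwrite(f'pics/scene2.png',cv2.resize(a,None,fx=5,fy=5,interpolation=cv2.INTER_CUBIC))
```

```text
t 4.8 tcp [ 0.529  -0.1029  0.0664] cm tool [0.24 0.12 0.99] twist -0.0 tool z [ 0.014  0.009 -1.   ] F [ 0.66 -0.58  0.93] T [ 0.01  0.04 -0.03] w 0.0003
```

View pics/scene2.png

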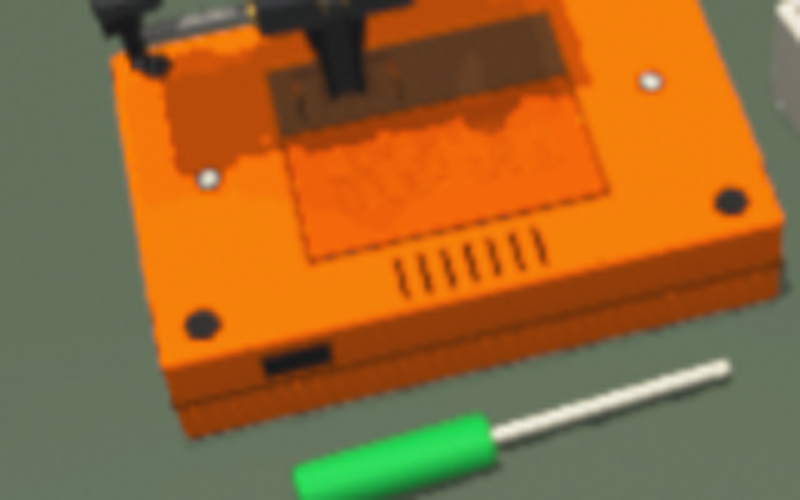

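>>> carry_out(plan=[[0, 0.24, 0.08, 0.3, 0], [0, 0, 0, 0.2, 0], [0, 0, 0, 0.15, 0], [0, 0, 0, 0.1, 0]])

```text
time_s: 5.35
tcp_pos: [0.5271, -0.1026, 0.0594]
orientation: [-0.135, 0.991, 0.004, 0.008]
wrist_force: [-0.4, -0.1, 0.1]
width: 0.0003
```

Run:
```python
from h import *
from station import manip
togo(manip.sense(),[0.5265,-0.1023,0.0565],0.27+np.pi/2)
```

```text
t 5.35 tcp [ 0.5271 -0.1026  0.0594] cm tool [0.05 0.04 0.29] twist 0.0 tool z [ 0.015  0.009 -1.   ] F [-0.41 -0.11  0.1 ] T [-0.02  0.03 -0.01] w 0.0003
```

>>> carry_out(plan=[[0, 0.05, 0.04, 0.15, 0], [0, 0, 0, 0.15, 0], [0, 0, 0, 0, 0]])

```text
time_s: 5.72
tcp_pos: [0.5266, -0.1023, 0.0564]
orientation: [-0.135, 0.991, 0.004, 0.008]
wrist_force: [-0.2, -0.9, 1.5]
width: 0.0004
```

Run:
```python
from h import *
from station import manip
togo(manip.sense(),[0.5265,-0.1023,0.0515],0.27+np.pi/2)
```

```text
t 5.72 tcp [ 0.5266 -0.1023  0.0564] cm tool [0.02 0.   0.49] twist 0.0 tool z [ 0.015  0.009 -1.   ] F [-0.16 -0.9   1.45] T [0.09 0.18 0.02] w 0.0004
```

The fingertips are below strip level and feel only about 1.5 N, so they're on the plate. I'll press in.

>>> carry_out(plan=[[0, 0, 0, 0.15, 0], [0, 0, 0, 0.12, 0]])

```text
time_s: 5.98
tcp_pos: [0.5266, -0.1023, 0.0539]
orientation: [-0.135, 0.991, 0.004, 0.008]
wrist_force: [-1.8, -0.0, 4.2]
width: 0.0009
```

Run:
```python
from h import *
from station import manip
togo(manip.sense(),[0.5265,-0.1023,0.0515],0.27+np.pi/2)
```

```text
t 5.97 tcp [ 0.5266 -0.1023  0.0539] cm tool [0.01 0.   0.24] twist 0.0 tool z [ 0.015  0.01  -1.   ] F [-1.85 -0.01  4.21] T [ 0.07  0.53 -0.03] w 0.0009
```

>>> carry_out(plan=[[0, 0, 0, 0.12, 0], [0, 0, 0, 0.06, 0], [0, 0, 0, 0, 0]])

```text
time_s: 6.35
tcp_pos: [0.5266, -0.1023, 0.0524]
orientation: [-0.135, 0.991, 0.004, 0.008]
wrist_force: [-2.1, 0.2, 4.6]
width: 0.0002
```

Run:
```python
from h import *
from station import manip
togo(manip.sense(),[0.5265,-0.1023,0.0515],0.27+np.pi/2)
p=manip.camera('scene');a=p['color'][160:280,200:360,::-1];cv2.imwrite(f'pics/scene3.png',cv2.resize(a,None,fx=5,fy=5,interpolation=cv2.INTER_CUBIC))
```

```text
t 6.35 tcp [ 0.5266 -0.1023  0.0524] cm tool [0.02 0.   0.09] twist -0.0 tool z [ 0.015  0.01  -1.   ] F [-2.11  0.24  4.58] T [0.11 0.6  0.  ] w 0.0002
```

View pics/scene3.png

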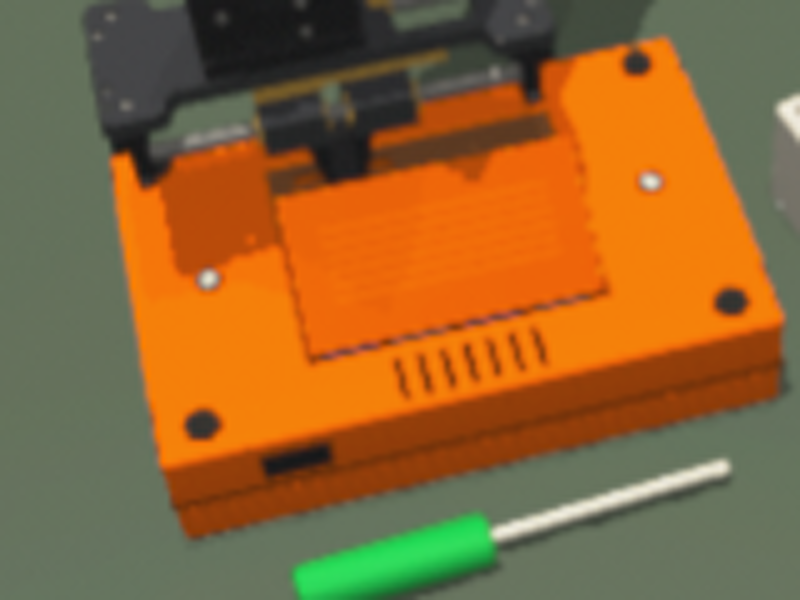

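The door's near edge has lifted off the strip, at about row 150–195 in this zoom, and it seems to be still moving. I'll wait a moment and check.

>>> carry_out(plan=[[0, 0, 0, 0, 0], [0, 0, 0, 0, 0], [0, 0, 0, 0, 0]])

```text
time_s: 6.78
tcp_pos: [0.5267, -0.1023, 0.0525]
orientation: [-0.135, 0.991, 0.004, 0.008]
wrist_force: [-1.6, 0.9, 3.3]
width: 0.0005
```

Run:
```python
from h import *
from station import manip
togo(manip.sense(),[0.5265,-0.1023,0.0515],0.27+np.pi/2)
p=manip.camera('scene');a=p['color'][160:280,200:360,::-1];cv2.imwrite(f'pics/scene4.png',cv2.resize(a,None,fx=5,fy=5,interpolation=cv2.INTER_CUBIC))
```

```text
t 6.78 tcp [ 0.5267 -0.1023  0.0525] cm tool [0.02 0.   0.1 ] twist -0.0 tool z [ 0.015  0.01  -1.   ] F [-1.58  0.93  3.32] T [0.07 0.5  0.  ] w 0.0005
```

View pics/scene4.png

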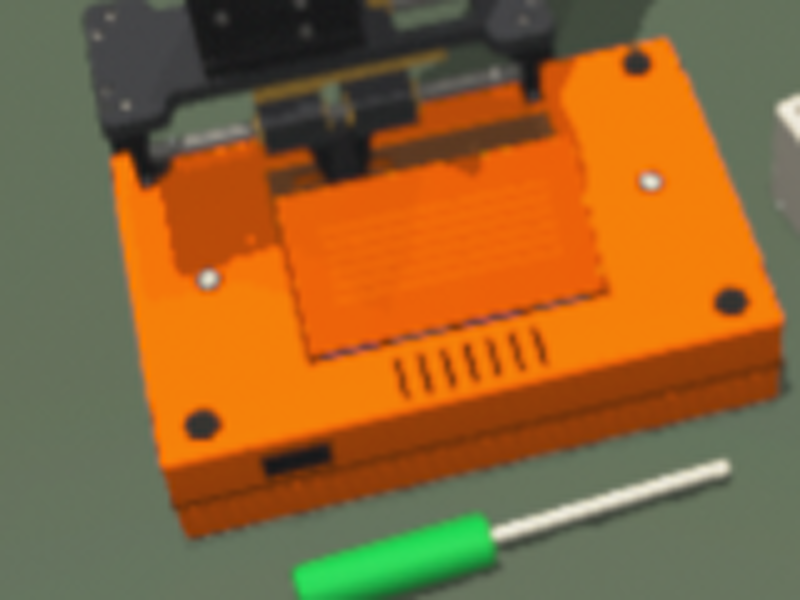

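The door is part open with its edge resting lightly on the finger, about 2 N in -x. I'll ease up out of the recess, then back away from the door in calculator -x before rising.

>>> carry_out(plan=[[0, 0.15, 0, -0.4, 0], [0, 0.1, 0, -0.4, 0], [0, 0.2, 0, -0.4, 0], [0, 0.5, 0, -0.3, 0], [0, 0.8, 0, 0, 0], [0, 0.8, 0, 0, 0]])

```text
time_s: 7.58
tcp_pos: [0.5005, -0.1097, 0.0676]
orientation: [-0.135, 0.991, 0.004, 0.008]
wrist_force: [0.6, -0.5, -0.2]
width: 0.0004
```

Run:
```python
from h import *
from station import manip
togo(manip.sense(),[0.5265,-0.1023,0.0515],0.27+np.pi/2)
p=manip.camera('scene');a=p['color'][160:280,200:360,::-1];cv2.imwrite(f'pics/scene5.png',cv2.resize(a,None,fx=5,fy=5,interpolation=cv2.INTER_CUBIC))
```

```text
t 7.58 tcp [ 0.5005 -0.1097  0.0676] cm tool [-2.68  0.01  1.66] twist 0.0 tool z [ 0.016  0.01  -1.   ] F [ 0.57 -0.5  -0.19] T [-0.01  0.06 -0.04] w 0.0004
```

View pics/scene5.png

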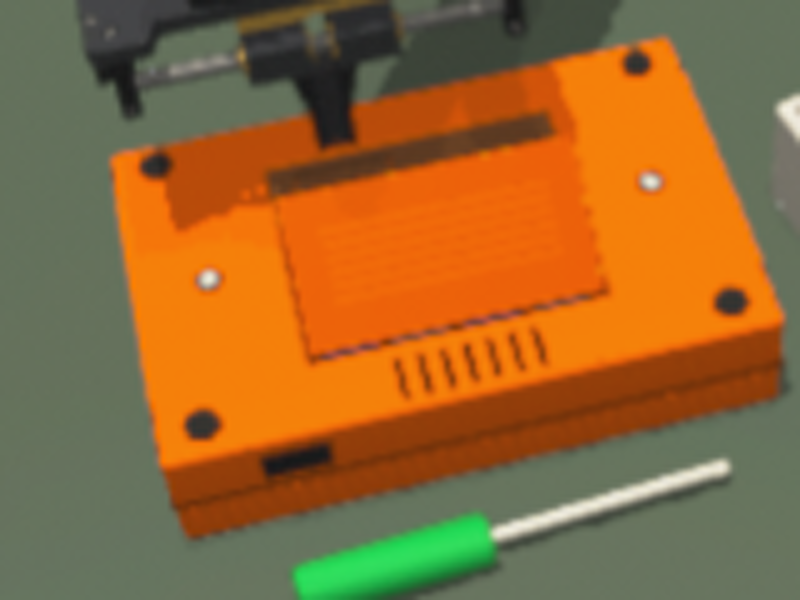

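>>> carry_out(plan=[[0, 2, 0, 0, 0], [0, 2, 0, -1, 0], [0, 0, 0, -3, 0], [0, 0, 0, -4, 0], [0, 0, 3, -4, 0], [0, 0, 5, 0, 0], [0, 0, 5, 0, 0], [0, 0, 5, 0, 0], [0, 0, 5, 0, 0], [0, 0, 5, 0, 0], [0, 0, 5, 0, 0], [0, 0, 0, 0, 0]])

```text
time_s: 9.12
tcp_pos: [0.365, 0.2037, 0.1925]
orientation: [-0.132, 0.991, 0.005, 0.01]
wrist_force: [-0.4, -1.6, -0.3]
width: 0.001
```

Run:
```python
from h import *
from station import manip
togo(manip.sense(),[0.5265,-0.1023,0.0515],0.27+np.pi/2)
for n,b in(('top',(120,290,210,490)),('scene',(130,320,150,420))):
    p=manip.camera(n);pickle.dump(p,open(f'{n}6.pkl','wb'));a=p['color'][b[0]:b[1],b[2]:b[3],::-1];cv2.imwrite(f'pics/{n}6.png',cv2.resize(a,None,fx=2.85 if n=='top' else 2.9,fy=2.85 if n=='top' else 2.9,interpolation=cv2.INTER_CUBIC))
```

```text
t 9.12 tcp [0.365  0.2037 0.1925] cm tool [ -7.3  -33.86  14.02] twist -0.005 tool z [ 0.018  0.012 -1.   ] F [-0.42 -1.61 -0.35] T [0.   0.03 0.01] w 0.001
```

View pics/scene6.png

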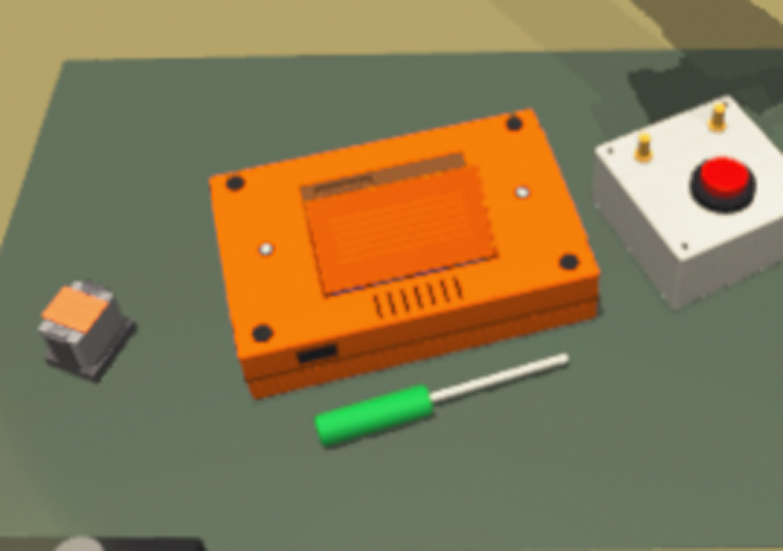

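View pics/top6.png

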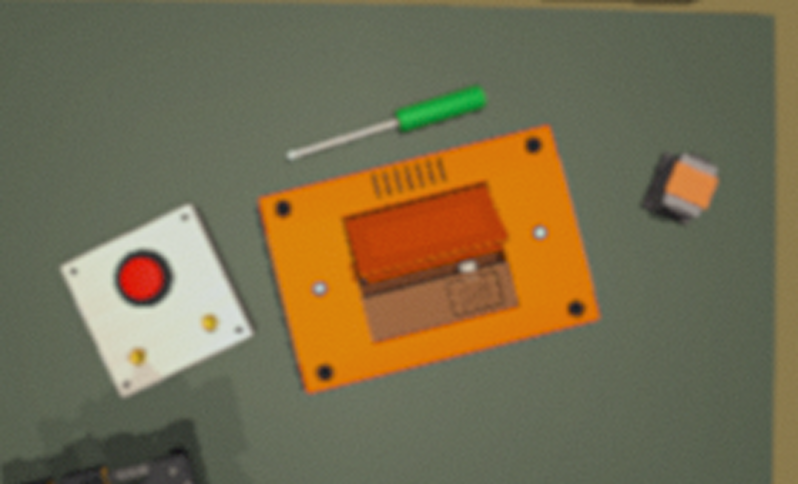

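The door stands open in both views. In the top view its edge runs from (365,282) to (505,240), with the open bay showing below it. The feet, screwdriver, transformer and test box are at the same pixels as before. I'll triangulate the door edge, then hand in.

Run:
```python
from h import *
from station import manip
t=pickle.load(open('top6.pkl','rb'));s=pickle.load(open('scene6.pkl','rb'))
# top/scene corner pairs of the free edge
for a,b in(((365,283),(478,168)),((505,240),(305,203))):
    r1=ray(t,(a[0]/2.85+209.7,a[1]/2.85+119.7));r2=ray(s,(b[0]/2.9+149.7,b[1]/2.9+129.7))
    o1,o2=np.array(t['origin']),np.array(s['origin'])
    k=np.linalg.lstsq(np.c_[r1,-r2],o2-o1,rcond=None)[0]
    print(o1+k[0]*r1,o2+k[1]*r2)
print(manip.sense()['wrist_force'], manip.sign_off())
```

```text
[ 0.53491937 -0.00192576  0.09375555] [0.53491377 0.00210202 0.09356266]
[ 0.57406769 -0.11980811  0.10062065] [ 0.57433032 -0.12424092  0.10143815]
the job is handed in; nothing more can be done
[-0.47446003 -0.47274991 -0.12382757] None
```

The battery door is standing open, and I've handed the job in at about 9 s of the 51 s allowed.

- **Finding the release:** I spotted the release plate in both camera views, about 31 mm along -y from the middle of the strip. I didn't sweep along the strip. Instead I lowered the closed fingertips straight onto that spot. They reached 2 mm below the strip's surface with only about 1.5 N on them, which confirmed it was the plate.
- **Pressing and coming away:** I pressed in about 4 mm, and the highest force I read was about 4.6 N. The door sprang up. I then lifted out, backed away from the door and moved well clear.
- **A sideways force:** during the press I read about 2 N sideways on the fingers and took it for the door edge leaning on them. The door looked no different after I backed off, so that explanation is probably wrong. The force was gone once I let go.

**Last checks:**
- **Door height:** triangulating from blurry corner pixels puts the door's free edge at 94–101 mm above the bench. Fully open would be about 106 mm. I put the gap down to pixel error, but I can't rule out the door being slightly short of its stop.
- **Other things:** the calculator, screwdriver, transformer and test box look unmoved in both views. The arm never came near the red button.
- **Contact:** the wrist force was near zero, with the robot touching nothing.

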